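Lock the adjuster barrel with its knurled ring

ROBOT

A 7-joint arm with a two-finger parallel gripper is mounted at the origin on a cart in front of the work surface, level with it; the furniture and walls round the work are solid. World frame = base frame: x ahead of the robot, y to its left, z up, the work surface at z = 0. Lengths are in mm, angles in rad, forces in N, time in s.
With the tool pointing down it reaches from about 425 to 925 mm from the base axis. Payload 6.8 kg.
Tool frame: the origin (TCP) lies midway between the tips of the shut fingers; the grasp point (between the pads) lies 19 mm behind it (r.hold_point_z is the distance from the TCP to the grasp point, in mm); z points along the fingers, y is the line along which they close (so a half turn about z gives the same grasp; the last joint's range is limited). The gripper opens to 88 mm and grips with 3 to 60 N. Pads are 20 mm wide; open, the fingers measure 115 mm over their backs; the gripper's body (75 mm by 178 mm) begins 61 mm behind the grasp point.
Start: joints at [1.008, 0.477, 0.022, 1.555, -0.011, 1.109, -0.083], TCP at [296.527, -606.399, 222.664] pointing down, gripper open.
Joint ranges: [-2.96, 2.96], [-0.34, 2.1], [-1.41, 1.46], [0.24, 2.44], [-1.37, 4.51], [0.17, 1.92], [-2.96, 2.96]. Speed limits (rad/s): [2.39, 2.39, 3.14, 3.14, 3.14, 3.14, 3.14].

INTERFACE

Orientations are given as a unit quaternion [w, x, y, z].
In Python, from plant import r, hand, planner, viewer gives the robot as it stands. Calls block until the motion is done:
- r.move_ptp(position, orientation): joint-space move of the TCP to a pose.
- r.move_linear(position, rot=None, vel=150): straight line of the TCP; rot=None keeps the orientation; vel is the mean speed in mm/s.
- r.goto_joints(angles): joint-space move.
- hand.set_gripper(opening): finger opening in mm; the grip force is fixed at half the most; returns when the fingers have stopped.
- r.dwell(seconds).
- planner.inverse_kinematics(position, orientation): joint angles nearest the present ones, or None.
- r.observe(): the state.
- viewer.camera(name): name is "scene" or "top" or "wrist"; returns a dict with "img" (420x560x3 uint8, red, green, blue), "intrinsics" (3x3 intrinsics, pixels), "k1" (the pictures are not rectified: a ray, as slopes to the right and down, at radius r is drawn at 1 + k1 r^2 times it, then the intrinsics apply), "xyz" and "rotation" of the camera in the world. Camera axes: x right, y down, z forward; pixel columns grow to the right and rows downward; lengths in mm; the calibration is good to about 2 mm. A picture is of the moment at which its call begins. There is no depth.
A pose or a line that the arm cannot do raises r.Unreachable and nothing moves.
- r.sign_off(): hands the job in; it is judged then, once.
The state is a dict: "time_s": time; "qpos": joint angles; "dq": joint speeds; "joint_efforts": joint torques, N m; "tcp_pos": TCP position; "eef_rot": TCP orientation; "contact_force": force on the tool from outside, world axes, zero at the start; "torque": the same for the moment, N m; "width": finger opening in mm; "grasp_force": force on a finger pad.
Only numpy, scipy, OpenCV 4.12 (cv2) and the standard library are available. Lean on these libraries where they do the work, as an engineer would, in place of code of your own. Each camera call takes 0.05 s, during which the arm holds its last target. There are 200 camera calls.

TASK

The adjuster barrel in the mount on the bench has been set and must keep its setting. Drop the loose flat holding key over the barrel's square head, down on its shoulder and with the tail between the two stop pins, so that the barrel cannot turn; then turn the knurled lock ring clockwise (seen from above) down onto the housing until it is felt to be nipped up firmly, but not forced. Leave the key on the barrel and the other things on the bench where they are.

Things in the scene. Friction and masses are not known exactly. Their poses are not given: they have to be found in the camera images.
- mount: the mount, fixed to the bench: aluminium plate 134 x 84 x 12 mm (x -42 to +92 mm) with a grey round housing, 34 mm radius up to 18 mm over the bench, then 27 mm radius up to 35 mm; above it lock ring, barrel and square head; on the plate the stop. Origin on the underside, on the barrel's upright axis (z); x points from the barrel to the stop
- shoulder (a point): centre of the barrel's shoulder, 62 mm over the bench, where the centre of the key's underside comes to sit. Below it the barrel is round, radius 19 mm; on it stands the square head, 24 x 24 mm, sides along the mount's x and y, straight up to 71 mm over the bench, then tapering to 18 x 18 mm at the top, 76 mm over the bench
- barrel (a joint): turn of the barrel in the mount, rad, growing clockwise from above; 0 is its setting (it starts within 0.03). It turns very easily (0.03 Nm), and the ring's thread (0.15 Nm) drags it along unless the key holds it. The key has some play on the head and between the pins: up to 0.15 rad under load is normal, 0.25 is a lost setting
- ring_face (a point): centre of the lock ring's underside. The ring: steel, knurled rim, 58 mm diameter, 12 mm tall, round the barrel. It starts 0.4 to 0.9 mm above the housing's face and sinks 0.48 mm per rad clockwise, so it seats after 0.9 to 1.9 rad. Grip the rim from above, fingers beside the key's head, clear of tail and pins; it keeps its place when let go
- housing_face (a point): centre of the housing's top face, 35 mm over the bench, where the ring's underside must bear. The ring turns with about 0.15 Nm until it seats, then the torque rises by about 6 Nm per rad. Firm is 0.45 to 1.35 Nm at the ring (best 0.8), held 0.2 s; the key's tail then presses the stop with 6 to 18 N. More is forced
- stop: the stop on the plate, 75 mm from the barrel's axis along the mount's x; origin at its underside, 12 mm over the bench, axes as the mount's. Block 22 x 44 mm, 49.5 mm tall (the tail rests on it), with two upright round-ended steel pins, 8 mm diameter, up to 80 mm over the bench, at y = -11.5 and +11.5 mm: 15 mm of space between them
- key: the loose holding key, a flat bare-steel box spanner 10 mm thick, 0.12 kg, lying on the bench. Origin at the centre of the underside of its square eye (opening 25.2 x 25.2 mm, outside 36 x 36 mm); x points along the tail, a bar 12 mm wide that runs from the eye to x = 93 mm. Centre of mass at about x = 31 mm; grip the tail from above at about x = 36 mm
- key_tail (a point): point in the middle of the key's tail at x = 75 mm, half its thickness up: comes to lie between the stop pins
- flange: bystander: small turned steel flange, 36 mm diameter, 20 mm tall, origin at its underside
- loupe: bystander: black folding loupe, 36 x 64 x 11 mm, lying, origin at its underside
- screwdriver: bystander: precision screwdriver with yellow handle, 127 mm long, lying, origin at its underside
- notebook: bystander: blue pocket notebook, 74 x 94 x 10 mm, origin at its underside
- tape: bystander: roll of masking tape, 81 mm diameter, 19 mm tall, lying, origin at its underside

How it is judged:
By the outcome, as a careful person would: the job done as asked, in the order asked, and still so for the second after the job is handed in, with the robot touching nothing.
It also fails if it takes over 64 s, if anything falls off the work surface, if the arm or the gripper's body presses on something with over 40 N, if the wrist force passes 120 N, or if a joint passes its speed limit or range.

## Working session

There is one attempt and no reset: what is moved stays moved. The work goes in short steps, each a Python script; the robot and the scene stay as the last script left them, time stands still between calls to the robot, and variables do not carry over. Pictures are saved under pics/ and viewed, at most 10 in all, crops included, and the job is handed in when it is done.

```bash
mkdir -p pics; ls
cat > h.py <<'E'
import numpy as np, cv2, json
from plant import r, hand, planner, viewer
def snap(name, fn):
    c=viewer.camera(name); cv2.imwrite(f'pics/{fn}.png', c['img'][:,:,::-1])
    np.savez(f'pics/{fn}.npz', **{k:np.array(c[k]) for k in ('img','intrinsics','k1','xyz','rotation')}); return c
def load(fn): return np.load(f'pics/{fn}.npz')
def pix2w(c,u,v,z):
    K=c['intrinsics']; d=np.array([(u-K[0,2])/K[0,0],(v-K[1,2])/K[1,1]])
    s=d.copy()
    for _ in range(20): s=d/(1+float(c['k1'])*(s@s))
    ray=R(c)@np.array([s[0],s[1],1]); o=np.array(c['xyz'])
    return o+ray*(z-o[2])/ray[2]
def R(c):
    q=np.array(c['rotation'])
    if q.shape==(3,3): return q
    from scipy.spatial.transform import Rotation as Ro
    return Ro.from_quat([q[1],q[2],q[3],q[0]]).as_matrix()
def w2pix(c,p):
    s=R(c).T@(np.array(p,float)-np.array(c['xyz'])); s=s[:2]/s[2]; s=s*(1+float(c['k1'])*(s@s)); K=c['intrinsics']
    return np.array([K[0,0]*s[0]+K[0,2],K[1,1]*s[1]+K[1,2]])
def down(yaw):  # tool z down; tool y (closing line) at world angle yaw
    from scipy.spatial.transform import Rotation as Ro
    y=np.array([np.cos(yaw),np.sin(yaw),0]); z=np.array([0,0,-1.]); x=np.cross(y,z)
    q=Ro.from_matrix(np.array([x,y,z]).T).as_quat(); return [q[3],q[0],q[1],q[2]]
E
python3 - <<'E'
from h import *
for n in ('top','scene'):
    c=snap(n,n+'1'); print(n,c['xyz'],c['rotation'],c['k1'],c['intrinsics'])
im=np.hstack([cv2.imread('pics/top1.png')]); cv2.imwrite('pics/top1b.png',cv2.resize(im,(800,600),interpolation=cv2.INTER_CUBIC))
print(r.observe(), r.hold_point_z)
E
```

```text
pics
top [ 394.16137477  -10.15149779 1607.18448308] [ 0.03873861 -0.69874379  0.71296944 -0.04394334] -0.14937211406980122 [[460.02826539   0.         280.08124453]
 [  0.         460.02826539 211.76677129]
 [  0.           0.           1.        ]]
scene [-83.5526271  331.69698612 835.86411087] [ 0.19479788 -0.48467594  0.78862969 -0.3243551 ] -0.07312147949385774 [[385.79941349   0.         276.61685522]
 [  0.         385.79941349 211.65495507]
 [  0.           0.           1.        ]]
{'time_s': 0.1, 'qpos': array([ 1.00787288,  0.47773563,  0.02233174,  1.55628764, -0.0114994 ,
        1.10928761, -0.08309652]), 'dq': array([ 0.00112002, -0.00024915, -0.00034507, -0.0025458 , -0.00012694,
       -0.00015485, -0.00123446]), 'joint_efforts': array([ 4.30603730e-03, -5.84087348e+01,  1.53961200e+00, -2.73312038e+01,
       -5.43049083e-02,  1.30291595e-02,  6.57970600e-05]), 'tcp_pos': array([ 296.30355248, -605.91995378,  221.79394717]), 'eef_rot': array([-7.60293731e-04,  9.74249045e-01,  2.25473204e-01, -2.32762055e-04]), 'contact_force': array([ 0.12812957, -0.11747335, -0.03754527]), 'torque': array([0.01230291, 0.00498768, 0.07051139]), 'grasp_force': 0.0, 'width': 88.05612381530696} 18.700000000000003
```

View pics/top1b.png

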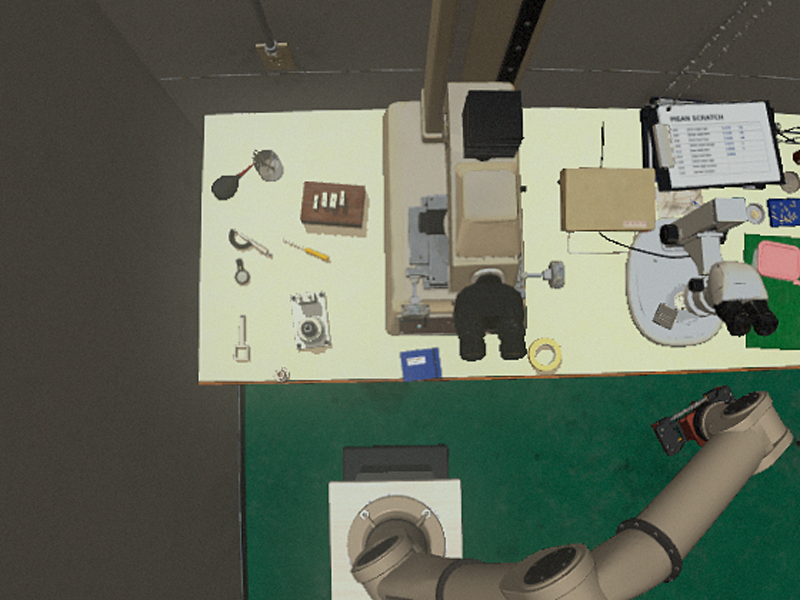

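View pics/scene1.png

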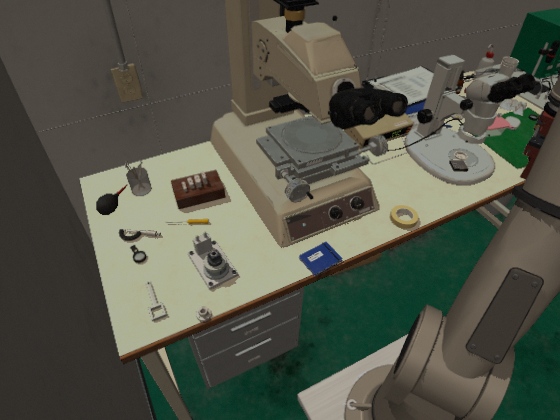

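The top view (800x600 scale) shows the key at about (241,340) with its tail pointing away from the robot. The mount is at (312,325) with the stop on the far side, and the flange is at (282,375). The microscope stands between the arm's start position and the work. Next I'll work out positions from enlarged crops.

Run:
```python
from h import *
t=load('top1')
for n,u,v,z in [('eye',241,355,10),('tail end',241,317,10),('barrel',312,328,76),('stop',312,302,70),('flange',282,375,20),('micro L front',388,333,0),('eyepiece',460,358,300),('edge',200,383,0),('edgeR',540,380,0)]:
    print(n,pix2w(t,u*.7,v*.7,z).round(0))
im=t['img'][195:275,150:250,::-1]; a=cv2.resize(im,None,fx=5,fy=5,interpolation=cv2.INTER_CUBIC)[:, :400]
s=load('scene1')['img'][225:325,135:245,::-1]; b=cv2.resize(s,None,fx=4,fy=4,interpolation=cv2.INTER_CUBIC)[:400,:400]
cv2.imwrite('pics/crop1.png',np.hstack([a,b]))
for yaw in (0,np.pi/2,-np.pi/2,np.pi): print(yaw,planner.inverse_kinematics([560,150,250],down(yaw)))
```

```text
eye [460. 368.  10.]
tail end [554. 368.  10.]
barrel [518. 184.  76.]
stop [580. 185.  70.]
flange [410. 265.  20.]
micro L front [508.   7.   0.]
eyepiece [ 434. -138.  300.]
edge [393. 473.   0.]
edgeR [ 385. -363.    0.]
0 [ 0.16847393  0.3750035  -0.68836754  1.72174197  0.25923566  1.13781852
 -0.59564655]
1.5707963267948966 [ 0.29360159  0.4228114  -0.86730944  1.71411059  0.34721953  1.16695056
  0.90158556]
-1.5707963267948966 [ 0.09896303  0.35555858 -0.59427307  1.72619459  0.21760855  1.12624915
 -2.13132085]
3.141592653589793 [ 0.47730367  0.55325618 -1.1800335   1.70402815  0.53666202  1.25413893
  2.31583863]
```

View pics/crop1.png

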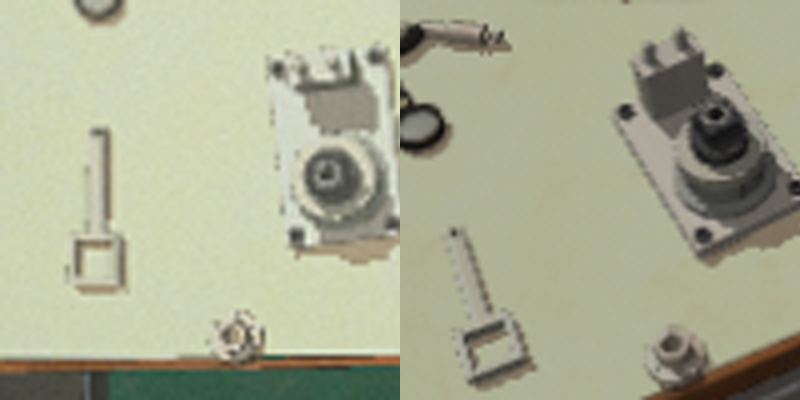

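The crop shows the key with its eye at (98,262) and tail end at (98,130), and the mount in line with world x, with the barrel head at (325,175) and the pins at (298,65) and (345,60). I need forward kinematics to swing safely past the microscope, so I'll fit it from IK samples.

```bash
cat > fk.py <<'E'
import numpy as np, itertools
from scipy.spatial.transform import Rotation as Ro
def fk(p,q,s,full=False):
    # p: base yaw, then offsets
    T=np.zeros(3); M=Ro.from_euler('z',p[0]); off=np.array(p[1:22]).reshape(7,3); pts=[]
    for i in range(7):
        ax='zyzyzyz'[i]
        M=M*Ro.from_euler(ax,s[i]*q[i]); T=T+M.apply(off[i]); pts.append(T)
    return (T,M,pts) if full else (T,M)
E
python3 - <<'E'
from h import *; from fk import *
from scipy.optimize import least_squares
rng=np.random.default_rng(0); D=[(r.observe()['qpos'],r.observe()['tcp_pos'],r.observe()['eef_rot'])]
for _ in range(120):
    a=rng.uniform(-1.2,1.0); rad=rng.uniform(430,900)
    q0=Ro.from_quat(np.roll(down(rng.uniform(-3,3)),-1))*Ro.from_rotvec(rng.normal(size=3)*.2); o=np.roll(q0.as_quat(),1)
    p=[rad*np.cos(a),rad*np.sin(a),rng.uniform(100,450)]
    j=planner.inverse_kinematics(p,o)
    if j is not None: D.append((np.array(j),np.array(p),o))
print(len(D)); D=D[:45]
best=None
for s1 in (1,-1):
  for sg in itertools.product((1,-1),repeat=3):
    s=[s1,1,sg[0],1,sg[1],1,sg[2]]
    # orientation-only consistency: M = Rz(a0) prod * Rz(c)
    def f(x):
        e=[]
        for q,p,o in D:
            _,M=fk([x[0]]+[0]*21,q,s); e.append((M*Ro.from_euler('z',x[1])*Ro.from_quat(np.roll(o,-1)).inv()).as_rotvec())
        return np.ravel(e)
    for x0 in ([0,0],[0,1.5],[0,3.1],[0,-1.5]):
        z=least_squares(f,x0,max_nfev=15)
        if best is None or z.cost<best[0]: best=(z.cost,s,z.x)
print(best)
s=best[1]
def g(x): return np.ravel([fk(np.r_[best[2][0],x],q,s)[0]-p for q,p,o in D])
z=least_squares(g,np.zeros(21),x_scale=100); print(z.cost, z.x.reshape(7,3).round(1), np.abs(z.fun).max())
json.dump(dict(s=s,p=list(np.r_[best[2][0],z.x]),c=best[2][1]),open('fk.json','w'))
for q in ([1.008,-.3,0,2.4,0,1.04,-.08],[1.008,-.2,0,2.3,0,1.04,-.08],[1.008,-.3,0,1.9,0,1.5,-.08],[1.008,.477,.022,1.555,0,1.109,-.083]):
    print(q,fk(np.r_[best[2][0],z.x],q,s,True)[2])
E
```

```text
113
(np.float64(1.0092978735341857e-20), [-1, 1, -1, 1, -1, 1, -1], array([-7.39312951e-12,  1.57079633e+00]))
1.8307854070373658e-15 [[ 0.000e+00 -1.520e+01  2.871e+02]
 [-0.000e+00 -1.530e+01  3.267e+02]
 [ 0.000e+00 -1.550e+01  2.151e+02]
 [-0.000e+00 -1.590e+01  1.356e+02]
 [ 0.000e+00 -3.000e-01  3.370e+02]
 [ 0.000e+00 -0.000e+00  2.212e+02]
 [ 0.000e+00  0.000e+00  1.144e+02]] 2.8245722205610946e-08
[1.008, -0.3, 0, 2.4, 0, 1.04, -0.08] [array([-12.86275652,  -8.1144938 , 287.10000001]), array([-77.30424647,  65.37554029, 599.18232089]), array([-124.35239141,  110.84699688,  804.65751346]), array([-75.34383813,   3.41725737, 736.22497249]), array([  79.60325499, -242.76947067,  566.09917533]), array([  79.75284672, -243.09169404,  344.87054354]), array([  79.85006452, -243.24579963,  230.465211  ])]
[1.008, -0.2, 0, 2.3, 0, 1.04, -0.08] [array([-12.86275652,  -8.1144938 , 287.10000001]), array([-60.42340154,  38.61673022, 607.26096498]), array([-96.35718776,  66.47016975, 818.0551418 ]), array([-47.34863448, -40.95956976, 749.62260083]), array([ 107.59845864, -287.1462978 ,  5
[... 252 characters left out ...]
8232089]), array([-124.35239141,  110.84699688,  804.65751346]), array([-65.48145276, -12.21618384, 800.69948053]), array([ 113.98389071, -297.26821792,  790.85966605]), array([ 118.85356394, -305.07251726,  569.82208346]), array([ 121.39170673, -309.09587515,  455.51554936])]
[1.008, 0.477, 0.022, 1.555, 0, 1.109, -0.083] [array([-12.86275652,  -8.1144938 , 287.10000001]), array([  54.22681757, -143.12200679,  577.30824632]), array([  93.62004936, -234.66676521,  768.53838663]), array([ 142.26581082, -347.1022619 ,  708.38983   ]), array([ 296.71117667, -606.38559937,  558.46293626]), array([ 294.83869451, -607.69498395,  337.24581882]), array([ 293.89046474, -608.35997745,  222.84620362])]
```

```bash
cat >> h.py <<'E'
from fk import fk
from scipy.optimize import least_squares
F=json.load(open('fk.json'))
from scipy.spatial.transform import Rotation as Ro
LO=np.array([-2.96,-.34,-1.41,.24,-1.37,.17,-2.96]);HI=np.array([2.96,2.1,1.46,2.44,4.51,1.92,2.96])
def ik(pos,yaw,seed,q3=0.0):
    Q=Ro.from_quat(np.roll(down(yaw),-1))
    def f(q):
        T,M=fk(F['p'],q,F['s']); return np.r_[(T-pos)/100,(M*Ro.from_euler('z',F['c'])*Q.inv()).as_rotvec(),1e-5*(q[2]-q3)]
    z=least_squares(f,np.clip(seed,LO+.02,HI-.02),bounds=(LO+.02,HI-.02),xtol=1e-14,ftol=1e-14,gtol=1e-14)
    assert np.abs(z.fun[:6]).max()<1e-3,z.fun
    return z.x
E
python3 - <<'E'
from h import *
g={}
for yaw in (np.pi/2,-np.pi/2):
    q=ik([520,275,330],yaw,[-.5,.3,0,1.7,0,1.1,0 if yaw<0 else -0.5]); print(yaw,q.round(3)); g[yaw]=q
q=min(g.values(),key=lambda x:abs(x[6]))
a=r.observe()['qpos']
r.goto_joints([a[0],-.25,0,2.3,0,1.09,a[6]]); print(r.observe()['time_s'])
r.goto_joints([q[0],-.25,0,2.3,0,1.09,q[6]]); print(r.observe()['time_s'])
r.goto_joints(list(q)); o=r.observe(); print(o['time_s'],o['tcp_pos'],o['qpos'])
c=snap('wrist','w1'); print(c['xyz'],c['rotation'],c['intrinsics'],c['k1'])
cv2.imwrite('pics/w1b.png',cv2.resize(cv2.imread('pics/w1.png'),(800,600),interpolation=cv2.INTER_CUBIC))
E
```

```text
1.5707963267948966 [-0.561  0.254 -0.039  1.63   0.01   1.258  0.969]
-1.5707963267948966 [-1.016  0.268  0.533  1.66  -0.142  1.252 -2.024]
1.5417
3.3333
4.5167 [519.52542786 274.01854042 329.9322581 ] [-0.56013312  0.253046   -0.03900513  1.6314568   0.0103763   1.2580052
  0.96871067]
[447.07936473 274.39143077 491.92235079] [0.0940225  0.70102405 0.70069925 0.09351799] [[371.21815031   0.         272.5479376 ]
 [  0.         371.21815031 204.64737009]
 [  0.           0.           1.        ]] -0.0028364368941860368
```

View pics/w1b.png

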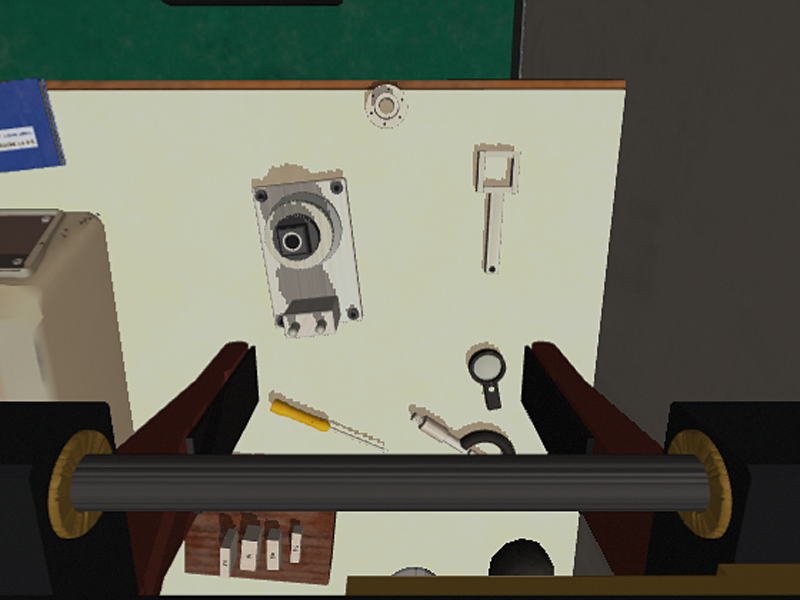

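The wrist view shows the mount with its head at (292,240), pins at (292,328) and (320,325), and plate bolts at the corners. The key's eye is at (497,172) and its tail end at (490,268). I'll enlarge both.

Run:
```python
from h import *
im=load('w1')['img'][:,:,::-1]
a=cv2.resize(im[115:245,170:260],(415,600),interpolation=cv2.INTER_CUBIC) # x4.615
b=cv2.resize(im[97:197,315:379],(384,600),interpolation=cv2.INTER_CUBIC) #x6
cv2.imwrite('pics/crop2.png',np.hstack([a,b])); print(a.shape,b.shape)
```

```text
(600, 415, 3) (600, 384, 3)
```

View pics/crop2.png

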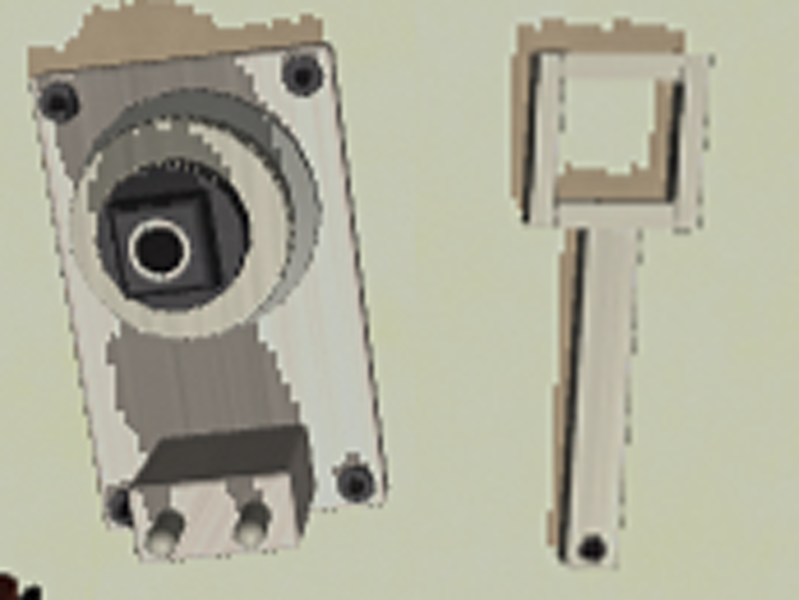

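Run:
```python
from h import *
c=load('w1')
def fit(obs,x0,name):
    def f(x):
        C,S=np.cos(x[2]),np.sin(x[2]); return np.ravel([w2pix(c,[x[0]+C*a-S*b,x[1]+S*a+C*b,z])-np.array(uv) for (a,b,z),uv in obs])
    s=least_squares(f,x0,x_scale=[10,10,.1],loss='soft_l1'); print(name,s.x.round(4)); print(f(s.x).reshape(-1,2).round(1).tolist()); return s.x
m=lambda x,y:(170+(x+.5)/4.611-.5,115+(y+.5)/4.615-.5)
k=lambda x,y:(315+(x-415+.5)/6-.5,97+(y+.5)/6-.5)
M=[((-42,-42,12),m(36,78)),((-42,42,12),m(331,43)),((92,42,12),m(384,502)),((0,0,76),m(159,250)),
((64,-22,61.5),m(130,485)),((64,22,61.5),m(297,473)),((86,22,61.5),m(301,548)),((86,-22,61.5),m(139,562)),((75,-11.5,80),m(164,546)),((75,11.5,80),m(251,533))]
K=[((-18,-18,10),k(543,55)),((-18,18,10),k(711,58)),((18,18,10),k(701,229)),((18,-18,10),k(531,224)),((93,-6,10),k(566,562)),((93,6,10),k(616,567)),((30,-6,10),k(581,270)),((30,6,10),k(637,270)),((12.6,-12.6,10),k(556,201)),((-12.6,12.6,10),k(685,80))]
a=fit(M,[518,184,0],'mount'); b=fit(K,[460,368,0],'key')
```

```text
mount [5.178066e+02 1.976741e+02 1.053000e-01]
[[-1.3, -0.7], [0.3, -0.3], [1.4, 0.5], [0.9, -0.4], [-0.5, 0.4], [-0.9, -0.7], [0.7, 0.1], [0.4, 0.6], [-0.7, -0.1], [-0.1, 0.8]]
key [ 4.668985e+02  3.707383e+02 -1.920000e-02]
[[-0.4, -1.0], [0.3, -1.0], [-0.4, -0.4], [-0.1, -0.1], [-0.4, 0.9], [0.2, 0.2], [0.3, 1.9], [0.2, 2.1], [0.2, -0.4], [0.0, -0.3]]
```

The fits agree with the given sizes and with the top camera. Now I'll grasp the key and hover over the mount.

```bash
cat > pose.py <<'E'
import numpy as np
MX,MY,MA=517.8,197.7,.105
KX,KY,KA=466.9,370.7,-.0192
G=36.
def mt(x,y,z): return [MX+np.cos(MA)*x-np.sin(MA)*y, MY+np.sin(MA)*x+np.cos(MA)*y, z]
E
python3 - <<'E'
from h import *; from pose import *
P=lambda z:[KX+G*np.cos(KA),KY+G*np.sin(KA),z]
q=r.observe()['qpos']
j=ik(P(110),KA+np.pi/2,q); r.goto_joints(list(j))
o=r.observe(); print(o['time_s'],o['tcp_pos'],j.round(3))
r.move_linear(P(30),vel=150); r.move_linear(P(3.0),vel=40); o=r.observe(); print(o['tcp_pos'],o['contact_force'])
hand.set_gripper(6); o=r.observe(); print(o['time_s'],o['width'],o['grasp_force'],o['contact_force'],o['tcp_pos'])
r.move_linear(P(110),vel=120); o=r.observe(); print(o['width'],o['grasp_force'],o['contact_force'],o['torque'])
j=ik(mt(G,0,110),MA+np.pi/2,o['qpos']); r.goto_joints(list(j))
r.dwell(.2); o=r.observe(); print(o['time_s'],o['width'],o['tcp_pos'],mt(G,0,110))
c=snap('wrist','w2'); print(c['xyz'],c['rotation'])
cv2.imwrite('pics/w2b.png',cv2.resize(cv2.imread('pics/w2.png'),(800,600),interpolation=cv2.INTER_CUBIC))
E
```

```text
5.5167 [504.18325568 369.82660221 111.57847621] [-0.697  0.516 -0.051  1.776  0.033  0.85   0.789]
[503.0027602  370.08686526   3.03898535] [ 0.35876005 -0.65894753  0.2115136 ]
8.175 11.70226820943574 29.9981689453125 [ 0.07400619 -0.3956629  -0.09664456] [502.89835572 370.00328034   2.99563133]
11.92430847477073 29.998314678668976 [ 0.60803019  0.92396264 -1.80810404] [ 0.10235925 -0.08866231  0.00592862]
10.15 11.615980242468995 [553.01799119 203.50774844 109.80200001] [np.float64(553.6017322589458), np.float64(201.47305807783977), 110]
[480.97283315 195.87711459 271.78482536] [0.08836202 0.66193681 0.73772103 0.09899241]
```

View pics/w2b.png

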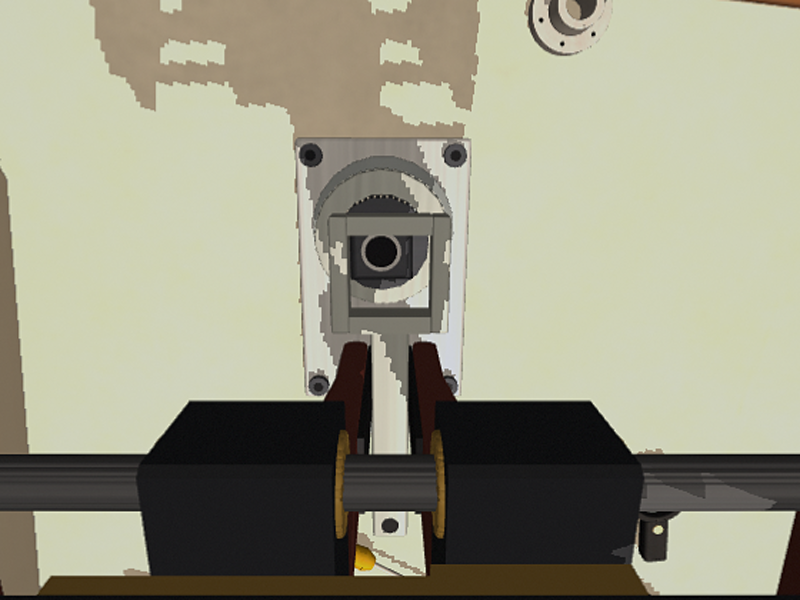

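The key is held squarely, with its eye centred near (390,273) and the head's hole at (381,252). I'll let the arm settle and measure from a fresh, enlarged picture.

Run:
```python
from h import *; from pose import *
o=r.observe(); r.move_linear(mt(G,0,95),vel=60); r.dwell(.3); o=r.observe(); print(o['time_s'],o['tcp_pos'],mt(G,0,95))
c=snap('wrist','w3'); print(c['xyz'],c['rotation'])
cv2.imwrite('pics/crop3.png',cv2.resize(c['img'][90:190,205:335,::-1],(780,600),interpolation=cv2.INTER_CUBIC))
```

```text
10.9 [553.79119665 201.50882552  95.22988118] [np.float64(553.6017322589458), np.float64(201.47305807783977), 95]
[481.58017296 194.13999123 257.16810042] [0.08898615 0.66297081 0.73672312 0.09894552]
```

View pics/crop3.png

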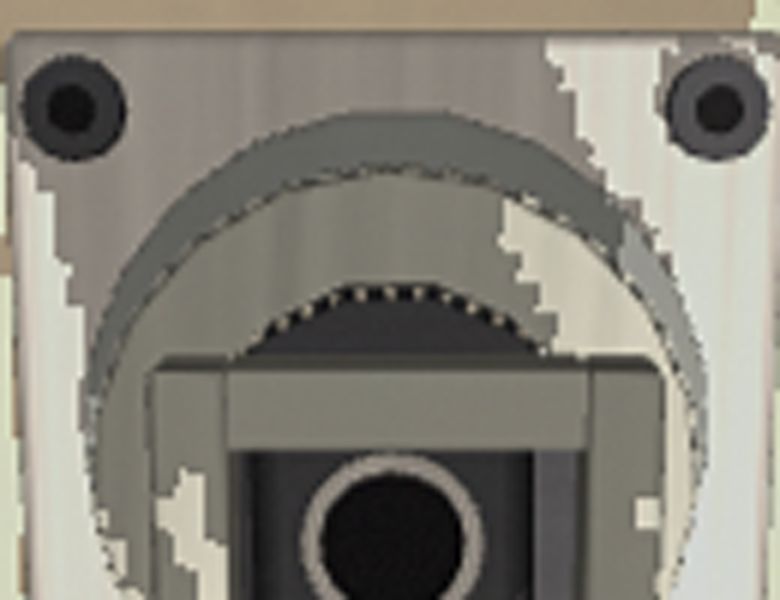

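Run:
```python
from h import *; from pose import *
c=load('w3'); p=lambda x,y:(205+(x+.5)/6-.5,90+(y+.5)/6-.5)
def W(x,y,z):
    w=pix2w(c,*p(x,y),z)[:2]-[MX,MY]; C,S=np.cos(MA),np.sin(MA); return np.round([C*w[0]+S*w[1],-S*w[0]+C*w[1]],2)
print('hole',W(393,540,76)); print('boltsmid, 12',W(72,108,12),W(719,107,12)); print('plate corner',W(12,33,12))
print('housing35 l/r',W(97,440,35),W(700,440,35),'top',W(393,170,35)); print('lower 18 top',W(393,112,18))
print('outer L,R',W(149,520,102),W(663,520,102),'front',W(405,370,102)); print('inner L,R',W(226,520,102),W(588,520,102),'front',W(405,450,102))
print('tail end hole from w2: n/a')
```

```text
hole [ 0.24 -0.94]
boltsmid, 12 [-33.65 -35.49] [-33.78  33.42]
plate corner [-41.32 -41.53]
housing35 l/r [ -1.67 -30.9 ] [-1.69 29.6 ] top [-28.08  -1.16]
lower 18 top [-33.33  -1.26]
outer L,R [ -6.45 -18.03] [-6.46 18.33] front [-17.04   0.08]
inner L,R [ -6.45 -12.58] [-6.46 13.03] front [-11.44   0.08]
tail end hole from w2: n/a
```

Run:
```python
from h import *; from pose import *
for z in (84,78,75,72,70,68,66.5,65.2):
    r.move_linear(mt(G-.7,-1.1,z),vel=30); r.dwell(.05); o=r.observe(); print(z,o['time_s'],o['tcp_pos'].round(2),o['contact_force'].round(1),o['torque'].round(2))
    if abs(o['contact_force'][2])>12: break
```

```text
84 11.5167 [553.02 200.31  83.94] [-0.  -0.3 -0.8] [ 0.07 -0.17  0.03]
78 11.9167 [552.94 200.32  77.88] [-0.5  0.3 -1.5] [ 0.11 -0.19  0.03]
75 12.2167 [552.96 200.29  74.92] [-1.5  0.9 -1.3] [ 0.07 -0.15  0.  ]
72 12.5167 [552.96 200.28  71.91] [-0.4  0.4 -0.9] [ 0.02 -0.12 -0.02]
70 12.8167 [552.98 200.28  69.93] [ 0.5  0.6 -1.2] [ 0.03 -0.11  0.07]
68 13.1167 [552.99 200.27  67.95] [-1.2 -0.1 -2.2] [ 0.1  -0.12  0.  ]
66.5 13.4167 [552.98 200.28  66.43] [-0.8 -0.5 -1.8] [ 0.08 -0.12 -0.  ]
65.2 13.7167 [552.97 200.27  65.14] [-0.3 -0.6 -1.3] [-0.01 -0.15  0.01]
```

It slid down with no contact force, so the eye is over the head. I'll touch down on the shoulder, release and look.

Run:
```python
from h import *; from pose import *
for z in (64.6,64.0,63.5):
    r.move_linear(mt(G-.7,-1.1,z),vel=20); r.dwell(.05); o=r.observe(); print(z,o['tcp_pos'].round(2),o['contact_force'].round(1))
    if abs(o['contact_force'][2]+1.2)>3: break
hand.set_gripper(40); o=r.observe(); print(o['time_s'],o['width'],o['contact_force'])
r.move_linear(mt(G-.7,-1.1,120),vel=150)
c0=mt(.3,-.95,0)
r.move_linear([c0[0]+20*np.cos(MA),c0[1]+20*np.sin(MA),150],vel=150); r.dwell(.25)
c=snap('wrist','w4'); print(r.observe()['time_s'],c['xyz'])
cv2.imwrite('pics/w4b.png',cv2.resize(c['img'][60:330,100:460,::-1],(800,600),interpolation=cv2.INTER_CUBIC))
```

```text
64.6 [553.13 200.37  64.85] [-0.7 -0.3  2.2]
14.65 40.03919898825371 [-0.98486882 -0.08237203  0.87330224]
15.8417 [465.94354546 191.43208823 311.08650323]
```

View pics/w4b.png

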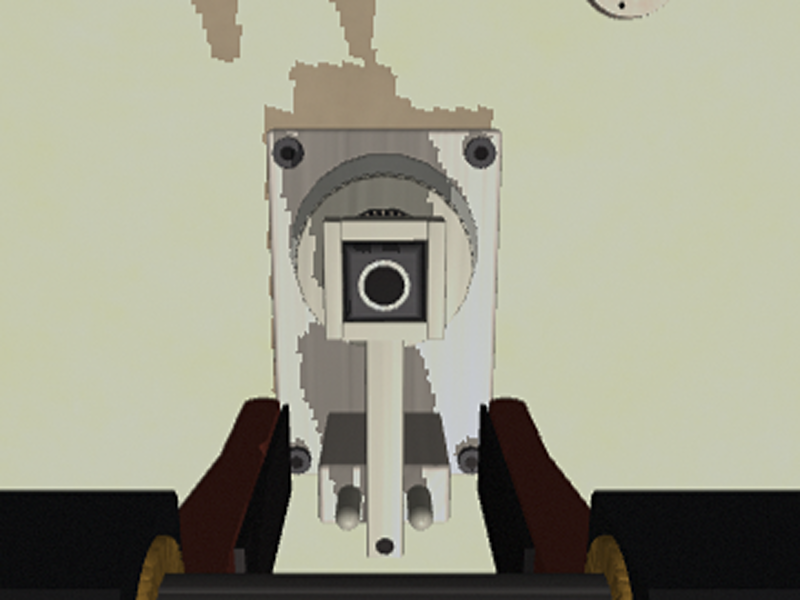

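The key is down flush on the shoulder, with its eye round the head at (385,285) and its tail centred between the pins at (347,510) and (420,508). Next is the lock ring: I'll check the wrist range and grip it.

```bash
cat >> pose.py <<'E'
RC=mt(.3,-.95,0)
E
python3 - <<'E'
from h import *; from pose import *
d=np.deg2rad
q=r.observe()['qpos']
ja=ik([RC[0],RC[1],110],MA+d(138),q); jb=ik([RC[0],RC[1],110],MA+d(42),q); print(ja.round(3),jb.round(3))
r.move_linear([RC[0],RC[1],150],vel=150); 
hand.set_gripper(86)
r.goto_joints(list(ik([RC[0],RC[1],125],MA+d(138),q))); r.dwell(.2)
for z in (60,39): r.move_linear([RC[0],RC[1],z],vel=100)
r.dwell(.2); o=r.observe(); print(o['time_s'],o['tcp_pos'],o['contact_force'],o['torque'],o['joint_efforts'][6],o['qpos'].round(3))
hand.set_gripper(50); o=r.observe(); print(o['time_s'],o['width'],o['grasp_force'],o['tcp_pos'],o['contact_force'],o['torque'],o['joint_efforts'][6])
E
```

```text
[-0.215  0.438 -0.327  1.929  0.19   0.804  1.868] [-0.49   0.417  0.019  1.948 -0.011  0.777  0.372]
19.2583 [518.60585744 196.97731541  39.57249032] [-0.73513429 -0.12548997 -0.64208895] [ 0.12031014 -0.06291939 -0.0188233 ] 0.0010483260484761558 [-0.294  0.535 -0.23   1.971  0.192  0.655  1.867]
19.8417 56.14564630954505 29.999383091926575 [518.77780618 196.45391959  39.15118256] [ 1.33303078 -1.77920771  0.80195285] [-0.17932283 -0.54447982 -0.02930853] 0.004514705651672557
```

```bash
cat > turn.py <<'E'
from h import *
def step(q,dq,tag=''):
    q=q.copy(); q[6]-=dq; r.goto_joints(list(q)); r.dwell(.08); o=r.observe()
    print(tag,round(o['time_s'],2),'q7 %.3f/%.3f'%(q[6],o['qpos'][6]),'T %.3f'%o['torque'][2],'e7 %.3f'%o['joint_efforts'][6],'F',o['contact_force'].round(1),'w %.1f'%o['width']); return q,o
E
python3 - <<'E'
from turn import *
q=np.array(r.observe()['qpos']); q0=q[6]; np.save('q0.npy',q)
for d in (.2,.3,.3): q,o=step(q,d)
while q0-q[6]<1.62:
    q,o=step(q,.06)
    if o['torque'][2]>.32: break
np.save('q.npy',q); print(q0-q[6])
E
```

```text
20.23 q7 1.667/1.671 T -0.021 e7 -0.034 F [ 1.5 -1.7 -1. ] w 55.8
 20.71 q7 1.367/1.371 T 0.010 e7 -0.010 F [ 1.1 -1.  -3. ] w 56.0
 21.18 q7 1.067/1.071 T 0.075 e7 -0.010 F [ 2.4  1.  -6.1] w 55.6
 21.52 q7 1.007/1.010 T 0.090 e7 -0.095 F [ 3.2  1.1 -8.2] w 55.9
 21.85 q7 0.947/0.949 T 0.065 e7 -0.097 F [ 3.6  1.4 -9.5] w 55.9
 22.18 q7 0.887/0.889 T 0.073 e7 -0.098 F [  3.5   0.8 -10.6] w 56.0
 22.52 q7 0.827/0.829 T 0.086 e7 -0.099 F [  3.3   1.7 -12.8] w 56.2
 22.85 q7 0.767/0.769 T 0.027 e7 -0.100 F [  3.1   3.4 -15.2] w 55.8
 23.18 q7 0.707/0.708 T 0.128 e7 -0.109 F [  3.1   2.7 -15.4] w 56.3
 23.52 q7 0.647/0.648 T 0.112 e7 -0.109 F [  2.9   3.4 -15.3] w 56.1
 23.85 q7 0.587/0.588 T 0.115 e7 -0.109 F [  3.2   3.6 -15.2] w 55.5
 24.18 q7 0.527/0.528 T 0.170 e7 -0.110 F [  4.6   3.3 -15.4] w 55.9
 24.52 q7 0.467/0.468 T 0.149 e7 -0.110 F [  3.4   4.  -15.3] w 55.6
 24.85 q7 0.407/0.408 T 0.052 e7 -0.110 F [  4.5   4.1 -15.4] w 55.8
 25.18 q7 0.347/0.348 T 0.095 e7 -0.110 F [  4.5   3.6 -15.7] w 56.0
 25.52 q7 0.287/0.288 T 0.097 e7 -0.110 F [  4.8   4.1 -16.6] w 55.9
 25.85 q7 0.227/0.229 T 0.182 e7 -0.234 F [  4.6   3.2 -17.3] w 55.6
1.6400000000000006
```

Torque is starting to rise at 1.64 rad, so the ring is seating. I'll regrip to keep clear of the tail and finish the nip with room to spare.

Run:
```python
from turn import *; from pose import *
hand.set_gripper(86); r.dwell(.1)
q=np.load('q.npy'); j=ik([RC[0],RC[1],39],MA+np.deg2rad(100),q); r.goto_joints(list(j)); r.dwell(.3)
o=r.observe(); print(o['time_s'],o['tcp_pos'],o['contact_force'].round(1),'T %.3f e7 %.3f'%(o['torque'][2],o['joint_efforts'][6]))
hand.set_gripper(50); r.dwell(.1)
o=r.observe(); print(o['time_s'],o['tcp_pos'],o['width'],o['contact_force'].round(1),'T %.3f e7 %.3f'%(o['torque'][2],o['joint_efforts'][6]))
q=j; q0=q[6]
while q0-q[6]<.5:
    q,o=step(q,.025)
    if max(o['torque'][2],-o['joint_efforts'][6])>.6: break
np.save('q.npy',q); print(q0-q[6])
```

```text
27.8417 [518.17760147 196.77403868  38.9844139 ] [-0.3  0.5  0.2] T 0.002 e7 -0.007
28.525 [518.29724042 196.46576457  39.02078343] 56.23968661542382 [ 0.7 -1.4 -0. ] T 0.050 e7 -0.004
 28.86 q7 1.185/1.185 T 0.108 e7 -0.133 F [-0.2 -2.1  1.5] w 55.9
 29.19 q7 1.160/1.161 T 0.281 e7 -0.275 F [ 0.5 -3.2  1. ] w 55.7
 29.52 q7 1.135/1.136 T 0.390 e7 -0.418 F [ 0.7 -3.7  1.5] w 55.8
 29.86 q7 1.110/1.111 T 0.585 e7 -0.563 F [ 1.9 -5.1  1.5] w 55.9
 30.19 q7 1.085/1.086 T 0.732 e7 -0.713 F [ 0.9 -4.6  0.8] w 55.6
0.12499999999999956
```

The torque rises steadily at about 5.8 Nm/rad. I'll add a last small step to about 0.8 Nm, hold it, release and check.

Run:
```python
from turn import *; from pose import *
q,o=step(np.load('q.npy'),.014); r.dwell(.5); o=r.observe(); print('T %.3f e7 %.3f'%(o['torque'][2],o['joint_efforts'][6]))
hand.set_gripper(86); r.dwell(.1); o=r.observe(); print(o['contact_force'].round(1),o['width'])
p=o['tcp_pos']; r.move_linear([p[0],p[1],150],vel=120); 
r.move_linear([RC[0]+20*np.cos(MA),RC[1]+20*np.sin(MA),200],rot=down(MA+np.pi/2),vel=150); r.dwell(.25)
c=snap('wrist','w5'); print(r.observe()['time_s'])
cv2.imwrite('pics/w5b.png',cv2.resize(c['img'][60:330,100:460,::-1],(800,600),interpolation=cv2.INTER_CUBIC))
```

```text
30.52 q7 1.071/1.071 T 0.779 e7 -0.803 F [ 1.9 -5.4  1.9] w 56.1
T 0.797 e7 -0.799
[ 0.2 -1.3 -0.2] 86.1001123010084
33.6667
```

View pics/w5b.png

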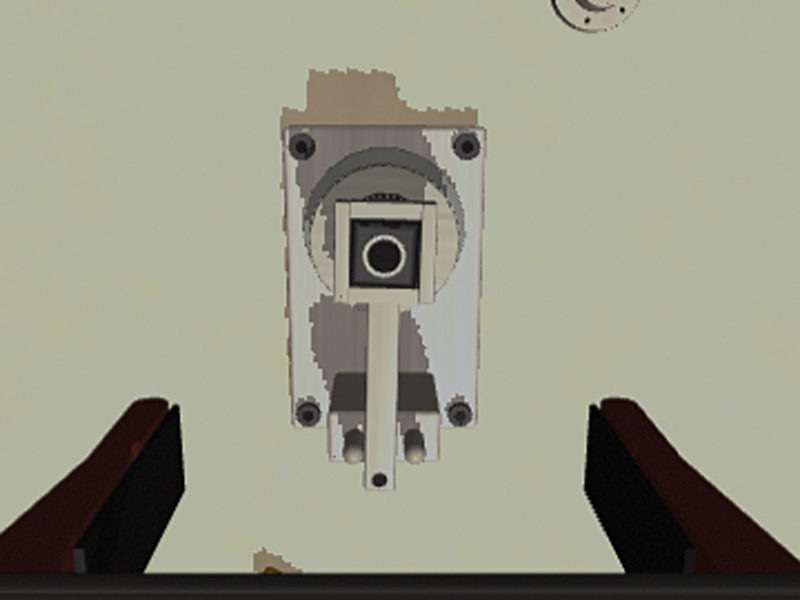

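The key sits flat on the head at (385,255). Its tail, at (380,440), leans on the left-hand pin as expected under load, and the gripper is clear. I'll hand it in.

```bash
python3 -c "
from plant import r
print(r.sign_off())"
```

```text
the job is handed in; nothing more can be done
None
```

The holding key is seated on the barrel's shoulder with its tail between the stop pins, and the lock ring is nipped up to about 0.8 Nm; the job was handed in at about 34 s.

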